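# Clamp the glued keepsake block under the leaf spring of the glue jig

### The arm

A 6-joint arm with a two-finger parallel gripper is mounted at the origin on the work surface. World frame = base frame: x ahead of the robot, y to its left, z up, the work surface at z = 0. Lengths are in m, angles in degrees, forces in N, time in s.
With the tool pointing down it reaches from about 0.4 to 0.825 m from the base axis. Payload 7 kg.
Tool frame: the origin (TCP) lies midway between the tips of the shut fingers; the grasp point (between the pads) lies hold_point_z behind it (hold_point_z is the distance from the TCP to the grasp point, in m); z points along the fingers, y is the line along which they close (so a half turn about z gives the same grasp; the last joint's range is limited). The gripper opens to 88 mm and grips with 3 to 60 N. Pads are 19 mm wide; open, the fingers measure 130 mm over their backs; the gripper's body (78 mm by 193 mm) begins 47 mm behind the grasp point.
Start: joints at [-57.118, 20.546, 0.682, 0, -70.136, -16.507], TCP at [0.19, -0.648, 0.206] pointing down, gripper open.
Joint ranges: [-176.03, 176.03], [-82.01, 121.73], [-58.28, 71.71], [-173.87, 95.51], [-174.79, -0.11], [-173.66, 173.66]. Speed limits (degrees/s): [136.94, 136.94, 172.46, 180, 180, 180].

### API

Orientations are given as [roll, pitch, yaw] about the fixed x, y, z axes, in that order (R = Rz(yaw) Ry(pitch) Rx(roll)).
In Python, from plant import * gives the robot as it stands.
- The arm moves only by the tool step_arm, never from a script. Its argument "steps" is a list that holds one entry, the list of rows, each a list of 6 numbers: the shift along the tool's x, y, z scaled (see below), then the turn, a rotation vector about the tool's x, y, z scaled (see below). In form: [[[tx, ty, tz, wx, wy, wz], ...]]. A call has 1 to 20 rows; each row is the pose to reach, as a shift and turn from the pose commanded when the call began, along the tool's axes at that moment; what a row does not reach only later rows make up. The controller multiplies each number of a shift by 100 mm and each number of a turn by 0.5 rad. A row lasts 1/10 s, in which the tool goes at most 50 mm and 8.59 degrees, less where a joint would pass 70% of its speed; a pose out of reach is approached as far as the arm can. A call with a number of a shift or a turn outside -1 to 1 is refused whole. A call with a gripper value outside its range is refused whole. "jaw" is the closure in counts, from 0 (fully open) to 255 (shut), set as the call begins (left out, the last holds). The fingers move at their own pace and stop on an object; the grip force is fixed at half the most. Time passes only in rows, so rows that repeat a pose let the fingers close. It gives the time, the measured TCP pose, the force, the opening and the grip force at its end, in the units of the state.
- get_obs(): the state, without advancing time (a new reading comes with each control period).
- snapshot(name): name is "scene" or "top" or "wrist"; returns (picture, depth): 400x640x3 uint8, red, green, blue; 400x640 float32, m along the optical axis (not along the pixel's ray), 0 where there is no reading.
- calibration(name): a dict with "mtx" (3x3 intrinsics, pixels), "rvec" (rotation vector, rad) and "tvec" (3), from world to camera coordinates, as OpenCV has them. Camera axes: x right, y down, z forward; pixel columns grow to the right and rows downward; lengths in m; the calibration is good to about 2 mm. The wrist camera is an equidistant fisheye: a pixel r from the principal point sees the ray r / f radians off the axis. A picture is of the moment at which its call begins: read the wrist's pose just before it. calibration takes no time and is no camera call; for the wrist camera it gives the pose at the moment of the call.
- close_job(): hands the job in; it is judged then, once.
The state is a dict: "clock": time; "joint_pos": joint angles; "qvel": joint speeds; "tau": joint torques, N m; "tool_pos": TCP position; "orientation": TCP orientation; "force": force on the tool from outside, world axes, zero at the start; "moment": the same for the moment, N m; "opening": finger opening in m; "gripper_force": force on a finger pad.
Only numpy, scipy, OpenCV 4.12 (cv2) and the standard library are available. Lean on these libraries where they do the work, as an engineer would, in place of code of your own. Each camera call takes 0.05 s, during which the arm holds its last target. There are 200 camera calls.

### The job

The freshly glued wooden block lies on the sprung bed of the glue jig, too high to go under the dark steel bar. With a fingertip on the pale pad behind its red thumb step, press the block down hard against the bed and, keeping it pressed, slide it along the channel under the bar and the brass leaf spring until it is fully home against the blue end stop; then let go and move the fingers clear. Do not lift, tip or pick up the block, and leave the spools, scissors and everything else on the table where they are.

Things in the scene. Friction and masses are not known exactly. Their poses are not given: they have to be found in the camera images.
- jig: fixed wooden glue jig, 265 x 132 mm. Origin on the table top under its middle; its x is the slide direction (to the blue end stop), z up. A channel 93 mm wide runs along x between rails (tops 36 mm above the table), open at x = -135 mm. The dark steel bar crosses it from x = 46 to 58 mm, underside 45 mm and top 59 mm up. End stop: inner face x = 118 mm, top 50 mm up
- block: loose two-layer wooden block, 140 (x) x 90 (y) x 20 mm, 150 to 310 g, on the sprung bed in the channel, axes along the jig's. Origin under its centre, 30 mm above the table at the start; its top, 50 mm up, is then 5 mm higher than the bar's underside. Its blunt front (+x) end starts 6 to 34 mm short of the bar. Home: origin at jig x = 48 mm
- pad (a point): centre of the pale pad on top of the block, where the fingertip presses: level with the block's top, block x = -45 mm; the flat area is 50 mm long (from the rear edge at x = -70 mm to the red step) and 90 mm wide
- step (a point): top edge of the steep rear face of the red thumb step (a wedge 70 mm wide) on the block: block x = -20 mm, about 6 mm above the block's top; the step falls off to nothing towards +x (x = +10 mm). Push against the steep face towards +x. The step stays short of the bar when the block is home
- nose (a point): middle of the block's front (+x) face, half-way up
- bar_under (a point): middle of the underside of the steel bar, in the jig at x = 52 mm, 45 mm above the table; the block must pass under it
- stop_face (a point): point on the inner face of the blue end stop (x = 118 mm in the jig, 40 mm above the table) that the block's front must reach
- bed (a joint): how far the black rubber-faced sprung bed under the block is pressed down, m: 0 at rest, 0.012 at its bottom stop. It goes straight down without tilting and springs back when released. It takes roughly 5 N to start, 10 N at 5 mm (where the block just clears the bar), 16 N at 12 mm; 7 to 11 mm is a good working depth
- leaf (a joint): angle of the brass leaf spring, rad: 0 at rest, sloping down from the bar towards the end stop, its tip (40 mm wide, jig x = 105 mm) 35 mm above the table; grows as the block lifts it, to 0.1 to 0.25 with the block home. It presses down with 4 to 10 N and drags; sliding the pressed block takes about 5 to 12 N
- spool_gold: loose spool of gold wire, 72 mm across, 28 mm high, standing beside the jig; origin under its centre; leave it alone
- spool_silver: loose spool of silver wire, 72 mm across, 28 mm high, standing beside the jig; origin under its centre; leave it alone
- spool_cord: loose spool of dark olive cord, 72 mm across, 36 mm high; origin under its centre; leave it alone
- scissors: loose scissors with orange handles lying flat beside the jig, about 160 mm long along their x (blades to +x), 70 mm wide, 10 mm high; leave them alone
- case: loose dark blue case, 150 x 70 x 32 mm; origin under its centre; leave it alone
- mug: loose blue mug, 80 mm across, 90 mm high; origin under its centre; leave it alone
- jar: loose amber jar, 60 mm across, 90 mm high; origin under its centre; leave it alone
Not all that is in view belongs to the job. Of the things like the block, leave any that is green; of the rest the smaller one is meant.

How it is judged (in metres and radians):
On the way:
1. the block is pressed down and its front has gone under the steel bar (x of nose in the frame of jig above 0.06 m and z of block in the frame of jig below 0.0275 m), for 0.05 s.
At the end, for the whole second after the job is handed in: the block rests clamped in the jig, its front within 6 mm of the blue end stop, its underside below 27.5 mm (held under the bar), level and straight within about 4 degrees, the leaf spring raised by it, at rest and released (x of block in the frame of jig above 0.042 m and z of block in the frame of jig below 0.0275 m and angle between the x axis of block and the x axis of jig, either way round below 0.07 rad and angle between block's own z axis and vertical below 0.08 rad and value of joint leaf above 0.05 rad and linear speed of block below 0.01 m/s); the robot touches nothing.
It fails at once if the block is lifted (6 mm above its starting height in the jig) (z of block in the frame of jig above 0.036 m).
It fails at once if the block is tipped by more than about 14 degrees (angle between block's own z axis and vertical above 0.25 rad).
It fails at once if a bystander is moved by more than 15 mm (distance of any of spool_gold, spool_silver, spool_cord, scissors, case, mug, jar from where it was at the start of the episode above 0.015 m).
It also fails if it takes over 48 s, if anything falls off the work surface, if the arm or the gripper's body presses on something with over 40 N, if the wrist force passes 120 N, or if a joint passes its speed limit or range.

## Working session

There is one attempt and no reset: what is moved stays moved. The work goes in short steps, Python scripts to look and compute and a tool call to move; the robot and the scene stay as the last step left them, time stands still between calls to the robot, and variables do not carry over. Pictures are saved under pics/ and viewed, at most 10 in all, crops included, and the job is handed in when it is done.

Besides the shell and the picture viewer there is one more tool, called after "Request:" as name([rows], argument=value, ...), one row to a line, values as JSON. step_arm: Moves the arm, as the interface text tells. Its arguments: {"type":"object","properties":{"steps":{"type":"array","items":{"type":"array","items":{"type":"array","items":{"type":"number","minimum":-1,"maximum":1}}}},"jaw":{"type":"number"}},"required":["steps"]}

```bash
ls; mkdir -p pics; python3 - <<'E'
from plant import *
import cv2,numpy as np
o=get_obs();print(o)
for n in("scene","top"):
    p,d=snapshot(n);np.savez(n+"0.npz",p=p,d=d);cv2.imwrite(f"pics/{n}0.png",p[:,:,::-1]);print(n,calibration(n))
E
```

```text
pics
{'clock': 0.0, 'joint_pos': array([-5.71194730e+01,  2.05883296e+01,  6.31736762e-01, -2.06690757e-02,
       -7.01366689e+01, -1.65077625e+01]), 'qvel': array([ 0.04989361, -0.08115274, -0.08335575, -0.10588538, -0.06294071,
       -0.05093817]), 'tau': array([ 2.48864953e-04, -5.82727039e+01,  2.93069834e+01,  6.99713454e+00,
        7.24869737e-03, -1.43083153e-04]), 'tool_pos': array([ 0.19009417, -0.64710586,  0.20514058]), 'orientation': array([ 1.79905061e+02, -7.87307161e-03, -1.63634268e+02]), 'force': array([ 0.3976858 ,  0.30496065, -0.04117448]), 'moment': array([0.0243486 , 0.03057138, 0.01743258]), 'gripper_force': 0.0, 'opening': 0.08766094432370884}
scene {'mtx': array([[364.49780463,   0.        , 315.94409975],
       [  0.        , 364.49780463, 201.46838818],
       [  0.        ,   0.        ,   1.        ]]), 'rvec': array([ 0.92400062,  2.66153381, -0.84451377]), 'tvec': array([ 0.38419958, -0.2259238 ,  1.27628424])}
top {'mtx': array([[369.63155801,   0.        , 318.90357951],
       [  0.        , 369.63155801, 195.12270306],
       [  0.        ,   0.        ,   1.        ]]), 'rvec': array([ 2.12562526, -2.16487884,  0.23446797]), 'tvec': array([-0.01831603,  0.52417829,  0.89397828])}
```

```bash
python3 -c "
import cv2,numpy as np
a=cv2.imread('pics/scene0.png');b=cv2.imread('pics/top0.png');print(a.shape,b.shape)"
```

```text
(400, 640, 3) (400, 640, 3)
```

View pics/top0.png

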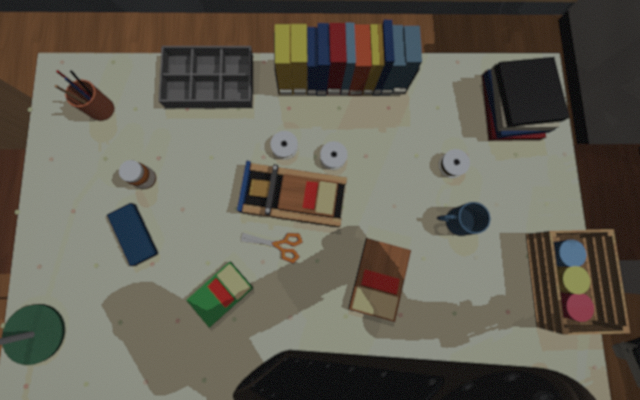

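View pics/scene0.png

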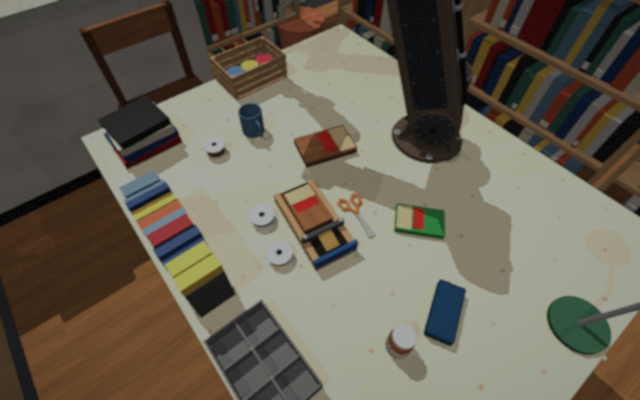

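In the top view the block-like things are the green one (220,293), a larger loose brown one (380,280) and the smaller brown one in the jig (312,195). I choose the one in the jig, with its pale pad at about (328,198) and the blue stop at (245,188). Next is one close crop to check it and measure.

```bash
python3 - <<'E'
import cv2
a=cv2.imread('pics/top0.png')[150:240,228:358]
cv2.imwrite('pics/crop1.png',cv2.resize(a,None,fx=6,fy=6,interpolation=cv2.INTER_CUBIC))
E
```

```text
(no output)
```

View pics/crop1.png

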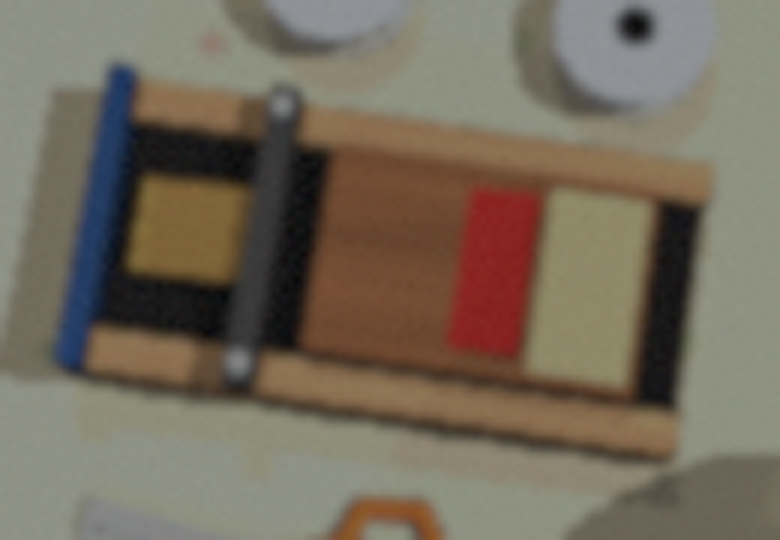

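The crop shows brown block, red step (rear edge about (540,195)-(520,358)), pale pad (centre about (590,287)), bar, brass leaf and blue stop: the right one, in the jig.

```bash
cat > h.py <<'E'
import numpy as np,cv2
from plant import *
def ray(n,px,z):
    c=calibration(n);R=cv2.Rodrigues(c['rvec'])[0];t=c['tvec'].ravel()
    q=cv2.undistortPoints(np.array([[px]],float),c['mtx'],None).ravel()
    d=R.T@np.array([q[0],q[1],1]);o=-R.T@t
    return o+d*(z-o[2])/d[2]
E
python3 - <<'E'
from h import *
f=lambda u,v,z:ray("top",(228+(u-2.5)/6,150+(v-2.5)/6),z)
P=dict(bfl=(332,150,.05),bfr=(300,350,.05),brl=(657,203,.05),brr=(635,395,.05),stl=(540,192,.056),strr=(520,358,.056),pad=(590,287,.05),
 barl=(283,105,.059),barr=(240,362,.059),stopl=(133,75,.05),stopr=(87,368,.05),railLend=(712,164,.036),railRend=(678,456,.036),chL=(700,204,.036),chR=(680,410,.036))
G={k:f(*v) for k,v in P.items()}
for k,v in G.items():print(k,v.round(4))
m=lambda a,b:(G[a]+G[b])/2
for a,b in(("bfl","brl"),("bfr","brr"),("railLend","stopl"),("railRend","stopr")):
    d=G[a]-G[b] if a[0]=='b' else G[b]-G[a];print(a,b,np.linalg.norm(d[:2]),np.degrees(np.arctan2(d[1],d[0])))
for a,b in(("bfl","bfr"),("brl","brr"),("stl","strr"),("stopl","stopr"),("barl","barr"),("railLend","railRend")):
    d=G[a]-G[b];print(a,b,np.linalg.norm(d[:2]),np.degrees(np.arctan2(d[1],d[0]))+90,"mid",m(a,b).round(4))
z=np.load("top0.npz")["d"]
print(z[175:215:8,285:345:8].round(3))
c=calibration("wrist");print(c)
E
```

```text
bfl [0.578  0.0631 0.05  ]
bfr [0.4922 0.0768 0.05  ]
brl [ 0.553 -0.075  0.05 ]
brr [ 0.4708 -0.0632  0.05  ]
stl [ 0.5572 -0.025   0.056 ]
strr [ 0.4864 -0.0151  0.056 ]
pad [ 0.5171 -0.0455  0.05  ]
barl [0.5957 0.0832 0.059 ]
barr [0.4862 0.1009 0.059 ]
stopl [0.612  0.1477 0.05  ]
stopr [0.486  0.1653 0.05  ]
railLend [ 0.573  -0.1008  0.036 ]
railRend [ 0.4462 -0.0819  0.036 ]
chL [ 0.5553 -0.095   0.036 ]
chR [ 0.4658 -0.0834  0.036 ]
bfl brl 0.1403364443136118 79.75262438444419
bfr brr 0.14168806380004728 81.3335473483493
railLend stopl 0.25153325167467266 81.09024630979289
railRend stopr 0.2503753189269457 80.84774108675309
bfl bfr 0.08692740953068169 80.90703335219186 mid [0.5351 0.07   0.05  ]
brl brr 0.08305674402541806 81.85641779214826 mid [ 0.5119 -0.0691  0.05  ]
stl strr 0.07144772421163423 82.0812693640499 mid [ 0.5218 -0.02    0.056 ]
stopl stopr 0.1271694794547965 82.04502637726128 mid [0.549  0.1565 0.05  ]
barl barr 0.11085633814800096 80.7703541283847 mid [0.5409 0.092  0.059 ]
railLend railRend 0.12821512266929883 81.51874977407354 mid [ 0.5096 -0.0914  0.036 ]
[[0.948 0.962 0.959 0.961 0.962 0.962 1.    1.005]
 [0.939 0.941 0.944 0.941 0.94  0.942 0.946 0.962]
 [0.938 0.94  0.939 0.939 0.942 0.942 0.943 0.965]
 [0.933 0.936 0.933 0.932 0.937 0.941 0.936 0.959]
 [0.932 0.931 0.933 0.929 0.933 0.934 0.936 0.959]]
{'mtx': array([[309.70691629,   0.        , 319.20506291],
       [  0.        , 309.70691629, 200.30207927],
       [  0.        ,   0.        ,   1.        ]]), 'rvec': array([-1.76251907, -2.34898155, -0.36501036]), 'tvec': array([ 0.67466612, -0.03933499,  0.39179284])}
```

Measured sizes fit the description: block 140, step 71, stop 127, and jig heading about 81.2°. The jig origin is near (0.5315, 0.0405) and the block at jig x about -0.041. I'll shut the fingers and travel over.

Request:
step_arm([
  [[-0.49, 0.495, 0, 0, 0, 0], [-0.98, 0.99, 0, 0, 0, 0], [-0.98, 0.99, 0, 0, 0, 0], [-0.98, 0.99, 0, 0, 0, 0]],
], jaw=255)

```text
clock: 0.5
tool_pos: [0.2579, -0.5216, 0.2064]
orientation: [180.0, 0.1, -163.5]
force: [-0.5, -0.0, 0.1]
opening: 0.0608
gripper_force: 0.0
```

Request:
step_arm([
  [[-0.49, 0.495, 0, 0, 0, 0], [-0.98, 0.99, 0, 0, 0, 0], [-0.98, 0.99, 0, 0, 0, 0], [-0.98, 0.99, 0, 0, 0, 0]],
])

```text
clock: 0.9
tool_pos: [0.324, -0.3996, 0.2063]
orientation: [180.0, 0.1, -163.4]
force: [0.0, -0.5, 0.2]
opening: 0.0295
gripper_force: 0.0
```

Request:
step_arm([
  [[-0.49, 0.495, 0, 0, 0, 0], [-0.98, 0.99, 0, 0, 0, 0], [-0.98, 0.99, 0, 0, 0, 0], [-0.98, 0.99, 0, 0, 0, 0]],
])

```text
clock: 1.3
tool_pos: [0.3903, -0.2775, 0.2062]
orientation: [-180.0, 0.0, -163.4]
force: [0.8, 0.2, -0.6]
opening: 0.0014
gripper_force: 0.0
```

Request:
step_arm([
  [[-0.49, 0.495, 0, 0, 0, 0], [-0.98, 0.99, 0, 0, 0, 0], [-0.98, 0.99, 0, 0, 0, 0], [-0.98, 0.99, 0, 0, 0, 0]],
])

```text
clock: 1.7
tool_pos: [0.4567, -0.1551, 0.2059]
orientation: [-180.0, 0.0, -163.5]
force: [-1.0, -0.1, 0.2]
opening: 0.0005
gripper_force: 0.0
```

Request:
step_arm([
  [[-0.49, 0.495, 0, 0, 0, 0], [-0.98, 0.99, 0, 0, 0, 0], [-0.98, 0.99, 0, 0, 0, 0], [-0.98, 0.99, 0, 0, 0, 0]],
])

```text
clock: 2.1
tool_pos: [0.5229, -0.0327, 0.2055]
orientation: [-180.0, -0.0, -163.5]
force: [-1.1, -0.1, 0.1]
opening: 0.0007
gripper_force: 0.0
```

Request:
step_arm([
  [[0, 0, 0, 0, 0, -0.25], [0, 0, 0, 0, 0, -0.5], [0, 0, 0, 0, 0, -0.75], [0, 0, 0, 0, 0, -0.75]],
])

```text
clock: 2.5
tool_pos: [0.5207, -0.036, 0.2058]
orientation: [180.0, -0.0, -142.1]
force: [0.1, 0.5, 0.2]
opening: 0.0005
gripper_force: 0.0
```

Request:
step_arm([
  [[0, 0, 0, 0, 0, -0.25], [0, 0, 0, 0, 0, -0.5], [0, 0, 0, 0, 0, -0.75], [0, 0, 0, 0, 0, -0.75]],
])

```text
clock: 2.9
tool_pos: [0.5207, -0.0355, 0.2059]
orientation: [180.0, -0.0, -120.8]
force: [-0.1, -0.0, -0.2]
opening: 0.001
gripper_force: 0.0
```

Request:
step_arm([
  [[0, 0, 0, 0, 0, -0.25], [0, 0, 0, 0, 0, -0.5], [0, 0, 0, 0, 0, -0.76], [0, 0, 0, 0, 0, -0.76], [0, 0, 0, 0, 0, -0.76]],
])

```text
clock: 3.4
tool_pos: [0.5208, -0.035, 0.206]
orientation: [180.0, -0.0, -99.3]
force: [0.4, -0.4, 0.8]
opening: 0.0004
gripper_force: 0.0
```

Over the pad at block x of about -35 mm. I'll go down to just above it and look.

Request:
step_arm([
  [[0, 0, 0.4, 0, 0, 0], [0, 0, 0.8, 0, 0, 0], [0, 0, 1, 0, 0, 0]],
])

```text
clock: 3.7
tool_pos: [0.519, -0.035, 0.1031]
orientation: [179.8, -0.1, -99.3]
force: [-0.1, 0.1, 0.1]
opening: 0.0004
gripper_force: 0.0
```

Request:
step_arm([
  [[0, 0, 0.25, 0, 0, 0], [0, 0, 0.42, 0, 0, 0], [0, 0, 0.42, 0, 0, 0], [0, 0, 0.42, 0, 0, 0]],
])

```text
clock: 4.1
tool_pos: [0.521, -0.0347, 0.0643]
orientation: [180.0, -0.0, -99.0]
force: [-0.2, 0.9, 0.6]
opening: 0.0004
gripper_force: 0.0
```

```bash
python3 - <<'E'
from h import *
p,d=snapshot("scene");q,_=snapshot("wrist")
a=cv2.resize(p[150:300,240:400,::-1],None,fx=3.7,fy=3.7,interpolation=cv2.INTER_CUBIC)
cv2.imwrite('pics/s1.png',a);cv2.imwrite('pics/w1.png',q[:,:,::-1])
E
```

```text
(no output)
```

View pics/s1.png

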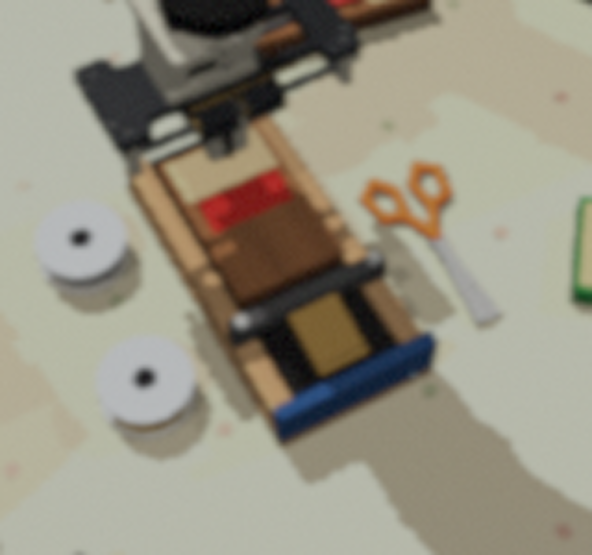

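View pics/w1.png

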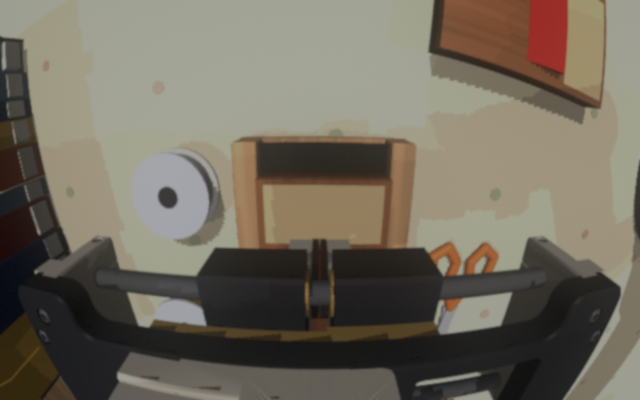

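The fingertip is centred across the pad (tips at x≈320, pad 260–388 in the wrist view) and just behind the red step. I'll press down gradually.

Request:
step_arm([
  [[0, 0, 0.06, 0, 0, 0], [0, 0, 0.12, 0, 0, 0], [0, 0, 0.15, 0, 0, 0], [0, 0, 0.17, 0, 0, 0], [0, 0, 0.17, 0, 0, 0]],
])

```text
clock: 4.7
tool_pos: [0.5206, -0.0346, 0.0467]
orientation: [180.0, -0.0, -98.9]
force: [0.5, 0.2, -0.2]
opening: 0.0004
gripper_force: 0.0
```

Request:
step_arm([
  [[0, 0, 0.02, 0, 0, 0], [0, 0, 0.03, 0, 0, 0], [0, 0, 0.03, 0, 0, 0]],
])

```text
clock: 5.0
tool_pos: [0.5208, -0.0346, 0.044]
orientation: [180.0, -0.0, -98.9]
force: [-0.1, -0.6, -0.3]
opening: 0.0006
gripper_force: 0.0
```

There's no force 6 mm below the expected contact, so I'll look before going on.

```bash
python3 - <<'E'
from h import *
o=get_obs();print(o['force'],o['tool_pos'],o['tau'])
p,d=snapshot("scene");q,e=snapshot("wrist")
a=cv2.resize(p[150:260,250:370,::-1],None,fx=5,fy=5,interpolation=cv2.INTER_CUBIC)
b=cv2.resize(q[120:270,220:430,::-1],None,fx=2.6,fy=2.6,interpolation=cv2.INTER_CUBIC)
b=cv2.copyMakeBorder(b,0,max(0,550-b.shape[0]),0,0,cv2.BORDER_CONSTANT)
cv2.imwrite('pics/s2.png',a);cv2.imwrite('pics/w2.png',b)
# block & rail heights from scene depth
def pts(n,px):
    D=d;c=calibration(n);R=cv2.Rodrigues(c['rvec'])[0]
    u,v=px;z=D[v,u];k=c['mtx'];P=np.array([(u-k[0,2])/k[0,0]*z,(v-k[1,2])/k[1,1]*z,z]);return R.T@(P-c['tvec'].ravel())
for px in[(310,212),(318,215),(322,220),(290,196),(303,203),(296,230),(250,240)]:print(px,pts("scene",px).round(4))
E
```

```text
[-0.12467629 -0.59303499 -0.28052845] [ 0.52078684 -0.0345765   0.04395096] [ 7.55947083e-03 -4.40633333e+01  2.15488797e+01  5.14984891e+00
  4.09244990e-02 -2.07703574e-04]
(310, 212) [0.53   0.0236 0.0473]
(318, 215) [0.5192 0.0465 0.049 ]
(322, 220) [0.5214 0.0673 0.0506]
(290, 196) [ 0.5421 -0.0564  0.0486]
(303, 203) [ 0.5288 -0.0107  0.0523]
(296, 230) [0.5932 0.0413 0.0365]
(250, 240) [ 0.7034 -0.0335 -0.0031]
```

View pics/s2.png

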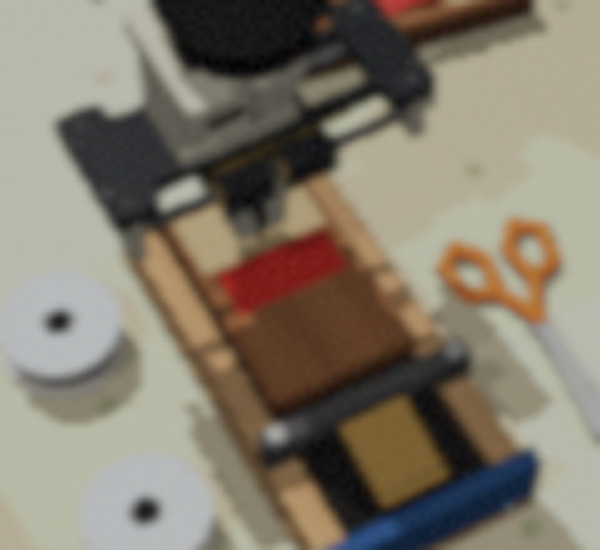

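View pics/w2.png

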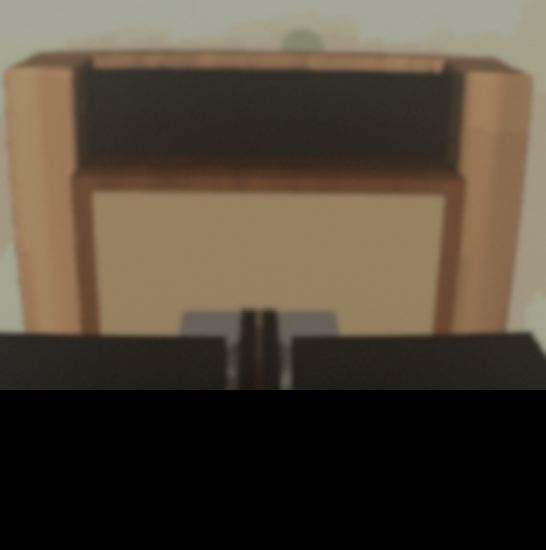

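The scene shows the block still at its full height (depth about 0.05), with the tips a little above the pad and behind the step. I'll go on down, watching the force.

Request:
step_arm([
  [[0, 0, 0.02, 0, 0, 0], [0, 0, 0.04, 0, 0, 0], [0, 0, 0.04, 0, 0, 0]],
])

```text
clock: 5.4
tool_pos: [0.5206, -0.0346, 0.0397]
orientation: [180.0, -0.0, -98.9]
force: [-0.4, -0.0, -0.9]
opening: 0.0002
gripper_force: 0.0
```

Request:
step_arm([
  [[0, 0, 0.02, 0, 0, 0], [0, 0, 0.03, 0, 0, 0], [0, 0, 0.03, 0, 0, 0]],
])

```text
clock: 5.7
tool_pos: [0.5207, -0.0346, 0.0369]
orientation: [180.0, -0.0, -98.9]
force: [0.2, 0.2, -0.2]
opening: 0.0004
gripper_force: 0.0
```

```bash
python3 - <<'E'
from h import *
c=calibration("wrist");q,e=snapshot("wrist")
k=c['mtx'];R=cv2.Rodrigues(c['rvec'])[0];t=c['tvec'].ravel()
def W(u,v):
    z=e[v,u];a=np.array([u-k[0,2],v-k[1,2]])/k[0,0];r=np.linalg.norm(a);xy=a/r*np.tan(r)
    return (R.T@(np.array([xy[0],xy[1],1])*z-t)).round(4)
for px in[(200,190)]:pass
for v in range(150,262,6):
    print(v,[W(u,v).tolist() for u in(242,300,336)])
p,d=snapshot("scene");c=calibration("scene");k=c['mtx'];R=cv2.Rodrigues(c['rvec'])[0];t=c['tvec'].ravel()
def S(u,v):
    z=d[v,u];return (R.T@(np.array([(u-k[0,2])/k[0,0],(v-k[1,2])/k[1,1],1])*z-t)).round(4)
print('scene block top',[np.median([S(u+i,v+j) for i in(-1,0,1) for j in(-1,0,1)],axis=0).round(4).tolist() for u,v in((314,215),(318,220),(322,212),(290,196))])
cv2.imwrite('pics/w3.png',cv2.resize(q[120:270,220:430,::-1],None,fx=3,fy=3))
E
```

```text
150 [[0.5573, -0.0982, 0.0366], [0.5237, -0.0913, 0.0301], [0.5022, -0.0879, 0.0299]]
156 [[0.5584, -0.0945, 0.0355], [0.5243, -0.0877, 0.0301], [0.5028, -0.0842, 0.0295]]
162 [[0.5591, -0.091, 0.0358], [0.525, -0.0839, 0.0297], [0.5033, -0.0807, 0.0307]]
168 [[0.5599, -0.0873, 0.0357], [0.5256, -0.0804, 0.0306], [0.5039, -0.077, 0.0308]]
174 [[0.5605, -0.0838, 0.0362], [0.5262, -0.0767, 0.0306], [0.5044, -0.0729, 0.0292]]
180 [[0.5614, -0.0801, 0.0362], [0.5268, -0.073, 0.0308], [0.5049, -0.0693, 0.0297]]
186 [[0.5619, -0.0766, 0.0372], [0.5265, -0.0716, 0.0401], [0.5056, -0.068, 0.0389]]
192 [[0.563, -0.0727, 0.0364], [0.5259, -0.0711, 0.0513], [0.5062, -0.0675, 0.0495]]
198 [[0.5637, -0.0691, 0.037], [0.5267, -0.0674, 0.0503], [0.5068, -0.0645, 0.0511]]
204 [[0.5649, -0.0651, 0.0363], [0.5272, -0.0641, 0.0511], [0.5072, -0.0609, 0.0508]]
210 [[0.5659, -0.0611, 0.0358], [0.528, -0.0602, 0.0497], [0.5077, -0.0572, 0.0504]]
216 [[0.5667, -0.0573, 0.0363], [0.5285, -0.057, 0.0508], [0.5082, -0.0534, 0.0497]]
222 [[0.5677, -0.0534, 0.0364], [0.5292, -0.0532, 0.0504], [0.5088, -0.0495, 0.0494]]
228 [[0.5685, -0.0496, 0.0369], [0.5297, -0.0499, 0.0514], [0.5093, -0.0464, 0.0506]]
234 [[0.5694, -0.0456, 0.0373], [0.5305, -0.0458, 0.0505], [0.5098, -0.043, 0.0515]]
240 [[0.5708, -0.0412, 0.0366], [0.5295, -0.0474, 0.0626], [0.5102, -0.0443, 0.0625]]
246 [[0.5722, -0.0365, 0.0357], [0.5291, -0.0472, 0.0698], [0.5105, -0.0445, 0.0703]]
252 [[0.5388, -0.0767, 0.1312], [0.5208, -0.0738, 0.1304], [0.5098, -0.0721, 0.1303]]
258 [[0.5377, -0.0768, 0.1356], [0.5204, -0.0743, 0.1353], [0.51, -0.0727, 0.1353]]
scene block top [[0.5284, 0.0396, 0.0497], [0.5293, 0.0595, 0.0499], [0.5033, 0.0467, 0.05], [0.5422, -0.056, 0.0492]]
```

View pics/w3.png

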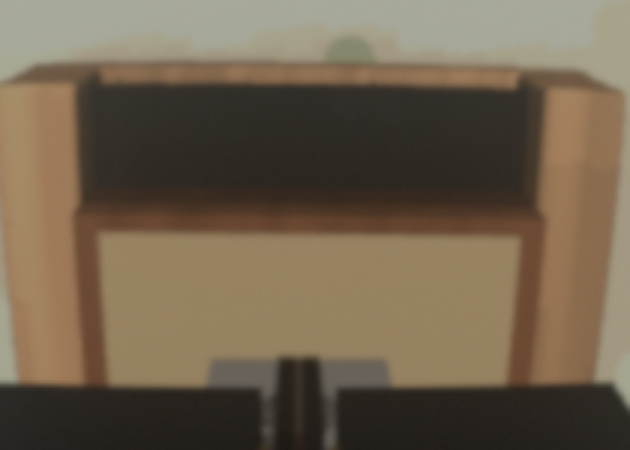

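The wrist depth puts the shut tips' lower edge at about z 0.057, while the pad is still at 0.050, so the real tips sit about 20 mm above the reported TCP. Force will be my guide on the way down.

Request:
step_arm([
  [[0, 0, 0.02, 0, 0, 0], [0, 0, 0.04, 0, 0, 0], [0, 0, 0.05, 0, 0, 0], [0, 0, 0.05, 0, 0, 0]],
])

```text
clock: 6.2
tool_pos: [0.5206, -0.0346, 0.0318]
orientation: [180.0, -0.0, -98.9]
force: [-0.1, 0.3, 0.8]
opening: 0.0004
gripper_force: 0.0
```

Request:
step_arm([
  [[0, 0, 0.02, 0, 0, 0], [0, 0, 0.03, 0, 0, 0], [0, 0, 0.03, 0, 0, 0]],
])

```text
clock: 6.5
tool_pos: [0.521, -0.0345, 0.0293]
orientation: [-180.0, -0.0, -98.9]
force: [-2.2, 0.4, 5.1]
opening: 0.0001
gripper_force: 2.6
```

Contact at about 0.030. I'll press about 8 mm further.

Request:
step_arm([
  [[0, 0, 0.02, 0, 0, 0], [0, 0, 0.04, 0, 0, 0], [0, 0, 0.06, 0, 0, 0], [0, 0, 0.08, 0, 0, 0], [0, 0, 0.08, 0, 0, 0]],
])

```text
clock: 7.0
tool_pos: [0.5211, -0.0345, 0.0218]
orientation: [-180.0, -0.0, -98.9]
force: [-2.7, 0.7, 12.1]
opening: 0.0006
gripper_force: 5.9
```

```bash
cat > bt.py <<'E'
from h import *
def tops():
    p,d=snapshot("scene");c=calibration("scene");k=c['mtx'];R=cv2.Rodrigues(c['rvec'])[0];t=c['tvec'].ravel()
    v,u=np.mgrid[150:300,240:400];z=d[150:300,240:400]
    P=np.stack([(u-k[0,2])/k[0,0]*z,(v-k[1,2])/k[1,1]*z,z],-1)
    P=(P-t)@R - np.array([.5315,.0405,0]);a=np.radians(81.2)
    X=P[...,0]*np.cos(a)+P[...,1]*np.sin(a);Y=-P[...,0]*np.sin(a)+P[...,1]*np.cos(a);Z=P[...,2]
    for lo in np.arange(-.11,.13,.01):
        m=(abs(Y)<.03)&(X>lo)&(X<lo+.01)&(z>0)
        if m.sum()>3:print(round(lo*1000),m.sum(),np.percentile(Z[m],[20,50,80]).round(4))
    return p
E
python3 -c "
from bt import *
tops();print(get_obs()['force'],get_obs()['tool_pos'])"
```

```text
-100 9 [0.0405 0.0408 0.0428]
-90 18 [0.04   0.0405 0.0419]
-80 27 [0.0409 0.0423 0.0436]
-70 99 [0.0437 0.054  0.0678]
-60 285 [0.0484 0.1485 0.1634]
-50 239 [0.0451 0.1321 0.2138]
-40 502 [0.1214 0.2441 0.273 ]
-30 87 [0.0409 0.0422 0.2528]
-20 62 [0.04   0.0413 0.0426]
-10 61 [0.0398 0.0413 0.0427]
0 63 [0.0403 0.0416 0.043 ]
10 65 [0.0403 0.0417 0.043 ]
20 110 [0.0312 0.0402 0.0422]
30 6 [0.0359 0.037  0.0406]
40 30 [0.0545 0.0572 0.0582]
50 124 [0.0468 0.0559 0.0592]
60 75 [0.0225 0.046  0.0482]
70 76 [0.0216 0.0439 0.0464]
80 75 [0.0231 0.0423 0.0441]
90 75 [0.0231 0.0399 0.0418]
100 91 [0.0214 0.0368 0.0402]
110 7 [0.0478 0.0486 0.0488]
120 102 [0.0408 0.0489 0.0502]
[-4.24711193  1.15543544 12.28534753] [ 0.52109257 -0.03453466  0.0219143 ]
```

The block top is at 41.5 mm, so it is pressed about 8.5 mm and level. Now I'll slide along tool -x.

Request:
step_arm([
  [[-0.03, 0, 0.01, 0, 0, 0], [-0.06, 0, 0.01, 0, 0, 0], [-0.09, 0, 0.01, 0, 0, 0], [-0.12, 0, 0.01, 0, 0, 0], [-0.15, 0, 0.01, 0, 0, 0], [-0.18, 0, 0.01, 0, 0, 0], [-0.21, 0, 0.01, 0, 0, 0], [-0.24, 0, 0.01, 0, 0, 0], [-0.27, 0, 0.01, 0, 0, 0], [-0.3, 0, 0.01, 0, 0, 0], [-0.3, 0, 0.01, 0, 0, 0]],
])

```text
clock: 8.15
tool_pos: [0.5269, -0.0049, 0.0215]
orientation: [-179.9, 0.0, -98.8]
force: [-2.0, -2.0, 12.9]
opening: 0.0007
gripper_force: 6.1
```

```bash
python3 -c "
from bt import *
tops();print(get_obs()['force'],get_obs()['tool_pos'])"
```

```text
-100 7 [0.0218 0.0222 0.0223]
-80 6 [0.04   0.0408 0.042 ]
-70 5 [0.0394 0.042  0.0422]
-60 14 [0.041  0.0417 0.0439]
-50 26 [0.0413 0.0419 0.0435]
-40 96 [0.0424 0.051  0.0637]
-30 272 [0.0473 0.1474 0.1609]
-20 242 [0.045  0.1317 0.2149]
-10 665 [0.1285 0.2587 0.2951]
0 119 [0.0408 0.043  0.2928]
10 60 [0.0401 0.0412 0.0422]
20 68 [0.0398 0.0409 0.0424]
30 48 [0.0407 0.0415 0.0429]
40 20 [0.0568 0.0581 0.0598]
50 134 [0.0463 0.0562 0.0589]
60 77 [0.0216 0.0459 0.0479]
70 71 [0.0221 0.0444 0.0461]
80 78 [0.0222 0.0422 0.0439]
90 77 [0.0218 0.0388 0.041 ]
100 86 [0.0208 0.037  0.0397]
110 7 [0.0486 0.049  0.0497]
120 109 [0.0179 0.0482 0.0503]
[-0.79185835 -2.09549362 11.44652692] [ 0.526892   -0.00491497  0.02152168]
```

The block is moving with the finger, its front now under the bar. Carrying on.

Request:
step_arm([
  [[-0.03, 0, 0.01, 0, 0, 0], [-0.06, 0, 0.01, 0, 0, 0], [-0.09, 0, 0.01, 0, 0, 0], [-0.12, 0, 0.01, 0, 0, 0], [-0.15, 0, 0.01, 0, 0, 0], [-0.18, 0, 0.01, 0, 0, 0], [-0.21, 0, 0.01, 0, 0, 0], [-0.24, 0, 0.01, 0, 0, 0], [-0.27, 0, 0.01, 0, 0, 0], [-0.3, 0, 0.01, 0, 0, 0], [-0.33, 0, 0.01, 0, 0, 0], [-0.36, 0, 0.01, 0, 0, 0], [-0.4, 0, 0.01, 0, 0, 0], [-0.4, 0, 0.01, 0, 0, 0]],
])

```text
clock: 9.6
tool_pos: [0.532, 0.034, 0.0199]
orientation: [-180.0, -0.1, -98.9]
force: [-0.9, -3.9, 8.4]
opening: 0.0002
gripper_force: 5.2
```

Request:
step_arm([
  [[-0.03, 0, 0, 0, 0, 0], [-0.06, 0, 0, 0, 0, 0], [-0.09, 0, 0, 0, 0, 0], [-0.12, 0, 0, 0, 0, 0], [-0.14, 0, 0, 0, 0, 0], [-0.14, 0, 0, 0, 0, 0]],
])

```text
clock: 10.2
tool_pos: [0.5333, 0.0469, 0.0196]
orientation: [180.0, -0.1, -98.9]
force: [-1.9, -6.4, 7.9]
opening: 0.0002
gripper_force: 9.0
```

```bash
python3 -c "
from bt import *
tops();print(get_obs()['force'],get_obs()['tool_pos'])"
```

```text
-110 9 [0.0181 0.0193 0.0201]
-30 7 [0.0373 0.039  0.0392]
-20 5 [0.0387 0.0389 0.0401]
-10 10 [0.0386 0.0395 0.0408]
0 24 [0.0377 0.0387 0.0405]
10 69 [0.0434 0.0461 0.0566]
20 169 [0.0434 0.1302 0.1591]
30 273 [0.1124 0.1357 0.1575]
40 580 [0.1298 0.2659 0.3205]
50 623 [0.2382 0.298  0.349 ]
60 72 [0.0404 0.0468 0.049 ]
70 76 [0.0392 0.0463 0.0477]
80 79 [0.0395 0.0444 0.0467]
90 84 [0.0398 0.0438 0.047 ]
100 141 [0.0287 0.0419 0.0454]
110 42 [0.3951 0.4043 0.4119]
120 152 [0.0424 0.0495 0.4067]
[-1.27818137 -6.82862221  7.3666283 ] [0.53331675 0.04697513 0.01956234]
```

Request:
step_arm([
  [[-0.02, 0, 0, 0, 0, 0], [-0.04, 0, 0, 0, 0, 0], [-0.05, 0, 0, 0, 0, 0], [-0.05, 0, 0, 0, 0, 0]],
])

```text
clock: 10.65
tool_pos: [0.5345, 0.0524, 0.0196]
orientation: [180.0, -0.1, -98.9]
force: [-1.9, -5.7, 7.6]
opening: 0.0003
gripper_force: 8.7
```

Request:
step_arm([
  [[-0.02, 0, 0, 0, 0, 0], [-0.04, 0, 0, 0, 0, 0], [-0.04, 0, 0, 0, 0, 0]],
])

```text
clock: 10.95
tool_pos: [0.5351, 0.0564, 0.0196]
orientation: [180.0, -0.1, -98.9]
force: [-1.2, -5.7, 8.4]
opening: 0.0003
gripper_force: 8.6
```

Request:
step_arm([
  [[-0.02, 0, 0, 0, 0, 0], [-0.03, 0, 0, 0, 0, 0], [-0.03, 0, 0, 0, 0, 0]],
])

```text
clock: 11.25
tool_pos: [0.5353, 0.0588, 0.0196]
orientation: [180.0, -0.1, -98.9]
force: [-1.3, -7.2, 8.9]
opening: 0.0004
gripper_force: 9.3
```

Request:
step_arm([
  [[-0.02, 0, 0, 0, 0, 0], [-0.03, 0, 0, 0, 0, 0], [-0.03, 0, 0, 0, 0, 0]],
])

```text
clock: 11.55
tool_pos: [0.5348, 0.0592, 0.0195]
orientation: [179.9, -0.3, -98.9]
force: [0.8, -20.1, 10.7]
opening: 0.0004
gripper_force: 13.2
```

Push force jumped to 20 N, so it is home. I'll ease the push and rise clear.

Request:
step_arm([
  [[0.02, 0, 0, 0, 0, 0], [0.03, 0, -0.04, 0, 0, 0], [0.04, 0, -0.08, 0, 0, 0], [0.05, 0, -0.14, 0, 0, 0], [0.06, 0, -0.25, 0, 0, 0], [0.06, 0, -0.5, 0, 0, 0], [0.06, 0, -0.95, 0, 0, 0], [0.06, 0, -0.95, 0, 0, 0]],
])

```text
clock: 12.35
tool_pos: [0.539, 0.0588, 0.1206]
orientation: [-179.5, 0.3, -98.8]
force: [0.8, -0.4, -1.1]
opening: 0.0004
gripper_force: 0.0
```

Request:
step_arm([
  [[0.4, 0, -0.2, 0, 0, 0], [0.8, 0, -0.4, 0, 0, 0], [1, 0, -0.5, 0, 0, 0], [1, 0, -0.5, 0, 0, 0]],
])

```text
clock: 12.75
tool_pos: [0.5204, -0.0431, 0.1667]
orientation: [-179.8, 0.1, -99.0]
force: [-0.4, 0.6, -0.3]
opening: 0.0004
gripper_force: 0.0
```

```bash
python3 - <<'E'
from bt import *
p=tops();print(get_obs()['force'],get_obs()['tool_pos'])
cv2.imwrite('pics/s4.png',cv2.resize(p[150:300,220:400,::-1],None,fx=4,fy=4,interpolation=cv2.INTER_CUBIC))
E
```

```text
-110 53 [0.02   0.0216 0.0235]
-100 60 [0.0202 0.0217 0.0232]
-90 63 [0.0204 0.0218 0.0241]
-80 170 [0.0226 0.1996 0.2161]
-70 55 [0.0202 0.0222 0.0232]
-60 83 [0.0207 0.0222 0.2745]
-50 152 [0.0218 0.2601 0.2705]
-40 40 [0.0206 0.0218 0.0229]
-30 7 [0.0396 0.0402 0.0417]
-20 65 [0.0409 0.0419 0.0432]
-10 62 [0.0407 0.0418 0.0431]
0 62 [0.0406 0.0423 0.0433]
10 63 [0.0405 0.042  0.0433]
20 48 [0.0414 0.0423 0.044 ]
30 66 [0.0456 0.0468 0.0481]
40 30 [0.0552 0.0577 0.0589]
50 107 [0.0499 0.0567 0.0586]
60 73 [0.0418 0.0475 0.0495]
70 68 [0.0419 0.0471 0.0487]
80 69 [0.0423 0.0458 0.0484]
90 76 [0.0433 0.0454 0.0474]
100 80 [0.0417 0.0454 0.0475]
110 57 [0.041  0.0428 0.0448]
120 102 [0.0308 0.0484 0.0502]
[ 0.56197902 -0.96499914  0.19608608] [ 0.5202405  -0.04209249  0.16559554]
```

View pics/s4.png

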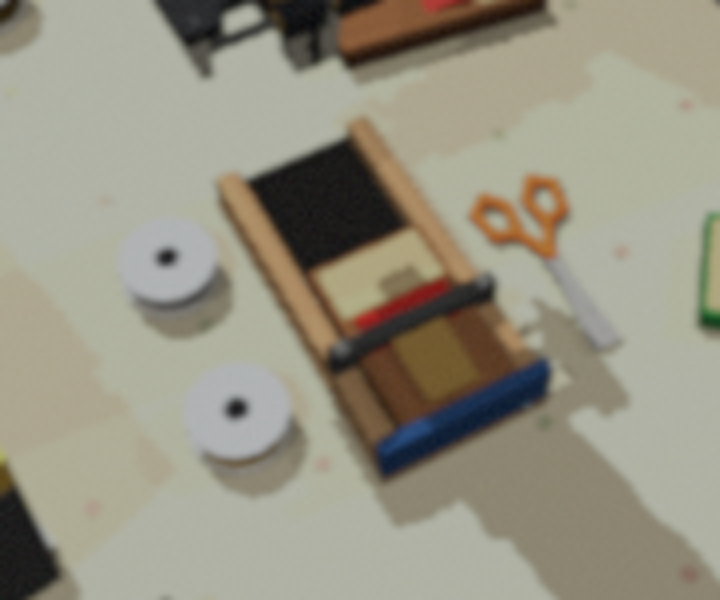

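The picture shows the block against the blue stop at (465,415), the leaf lying raised on it, and the fingers clear. The block top is at 42 mm (underside about 22 mm), and its rear edge is at jig x of about -21 mm, which matches home. Handing in.

```bash
python3 -c "
from plant import *
print(close_job())"
```

```text
the job is handed in; nothing more can be done
None
```

The block is pressed home against the blue end stop, held level under the bar with the leaf spring raised and the fingers clear, and the job was handed in at about 13 s of the 48 s allowed; the hand-in returned no verdict.

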